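# Set the suction collar and start the extractor

### The job

Before the sanding starts, set the bench's dust suction: turn the black collar by its yellow lever until the lever clicks in at the red pin and points to it. Then press the green start button on the grey box fully down and let it go, leaving the collar at the red pin. Do not shift the tape measure, wooden block, tape roll or sample jar that lie about.

Things in the scene. Friction and masses are not known exactly. Their poses are not given: they have to be found in the camera images.
- port: Suction port fixed to the table: grey round flange 190 mm in diameter and 12 mm thick, with an upright fixed aluminium barrel 72 mm in diameter (76 mm at its lip) on its centre, whose mouth is 100 mm above the table. Origin: centre of the flange's underside, on the axis; z up; x from the axis away from the middle of the scale. White ticks on the flange, 20 degrees apart, mark the nine clicks.
- collar (a joint): Turning of the black collar (92 mm in diameter, 40 to 68 mm above the table) round the barrel, rad; grows anticlockwise seen from above; at 0 the lever points along the port's -x. End stops at -1.48 and 1.48. It clicks in every 20 degrees (0, +-0.349, +-0.698, +-1.047, +-1.396); to leave a click takes about 4 to 6 N sideways at the post, and past the half way (10 degrees) it springs on into the next click by itself. It stays where it clicks in.
- lever_post (a point): Centre of the top of the yellow round upright post on the collar's lever, 60 mm from the port's axis and 118 mm above the table (the highest point of the port). The post is 14 mm in diameter and stands free from 64 mm up to its top; below it the 18 mm wide lever joins the collar at 48 to 60 mm above the table.
- pointer (a point): Point on the lever's line 10 mm beyond the lever's pointed tip, 82 mm from the port's axis and 54 mm above the table: it stands over a pin when the lever points to that pin.
- pin_red: Red pin, 14 mm in diameter, 14 mm high, fixed on the flange of the suction port 82 mm from the port's axis. Origin: centre of its underside, 12 mm above the table. This is the setting wanted. The four pins stand at the clicks -80, -40, +40 and +80 degrees of the collar, in any order of colours.
- pin_blue: Blue pin, 14 mm in diameter, 14 mm high, fixed on the flange of the suction port 82 mm from the port's axis. Origin: centre of its underside, 12 mm above the table.
- pin_green: Green pin, 14 mm in diameter, 14 mm high, fixed on the flange of the suction port 82 mm from the port's axis. Origin: centre of its underside, 12 mm above the table.
- pin_white: White pin, 14 mm in diameter, 14 mm high, fixed on the flange of the suction port 82 mm from the port's axis. Origin: centre of its underside, 12 mm above the table.
- switch_box: Grey switch box fixed to the table, 100 x 90 x 40 mm, with a yellow top plate and the green start button in the middle of its top. Origin: centre of its underside.
- start_button_top (a point): Centre of the top of the round green button, 36 mm in diameter, 63 mm above the table when released and 10 mm proud of the black surround (52 mm in diameter); pressed straight down.
- start_button (a joint): Travel of the button, m: 0 released, 0.006 fully down. It springs back; fully down takes about 5 N.
- tape_measure: Yellow and black tape measure, 35 x 89 x 63 mm, loose; origin under its centre. To be left alone.
- wood_block: Wooden block, 45 x 96 x 35 mm, loose; origin under its centre. To be left alone.
- tape_roll: Roll of masking tape lying flat, 104 mm in diameter, 25 mm high, loose; origin under its centre. To be left alone.
- sample_jar_3: Clear sample jar with a dark blue lid, 54 mm in diameter, 70 mm high, loose; origin under its centre. To be left alone.
Things that resemble listed ones, but are neither listed nor needed, are in the scene too. Leave any blue look-alike of the port alone.

How it is judged:
On the way, in this order (a step that is already met when the one before it is completed fails the run):
1. the collar's lever points to the red pin and rests there (horizontal distance between pointer and pin_red below 0.009 m and velocity of joint collar between -0.05 and 0.05 rad/s), for 0.3 s.
2. the start button is pressed fully down while the lever points to the red pin (horizontal distance between pointer and pin_red below 0.009 m and value of joint start_button above 0.0048 m), for 0.05 s.
At the end, for the whole second after the job is handed in: The collar rests with its lever pointing to the red pin (the pointer within 9 mm of the pin, seen from above), and the start button, pressed at least 4.8 mm down after the collar was set, has come up again (all of step 1 and value of joint start_button below 0.0015 m); the robot touches nothing.
It fails at once if the tape measure is shifted by more than 30 mm (distance of tape_measure from where it was at the start of the episode above 0.03 m).
It fails at once if the wooden block is shifted by more than 30 mm (distance of wood_block from where it was at the start of the episode above 0.03 m).
It fails at once if the tape roll is shifted by more than 30 mm (distance of tape_roll from where it was at the start of the episode above 0.03 m).
It fails at once if the sample jar is shifted by more than 30 mm (distance of sample_jar_3 from where it was at the start of the episode above 0.03 m).
It also fails if it takes over 54 s, if anything falls off the work surface, if the arm or the gripper's body presses on something with over 40 N, if the wrist force passes 120 N, or if a joint passes its speed limit or range.

### The arm

A 6-joint arm with a two-finger parallel gripper is mounted at the origin on a cart in front of the work surface, level with it; the furniture and walls round the work are solid. World frame = base frame: x ahead of the robot, y to its left, z up, the work surface at z = 0. Lengths are in m, angles in rad, forces in N, time in s.
With the tool pointing down it reaches from about 0.35 to 0.775 m from the base axis. Payload 5.5 kg.
Tool frame: the origin (TCP) lies midway between the tips of the shut fingers; the grasp point (between the pads) lies 19 mm behind it; z points along the fingers, y is the line along which they close (so a half turn about z gives the same grasp; the last joint's range is limited). The gripper opens to 85 mm and grips with 20 to 120 N. Pads are 22 mm wide; open, the fingers measure 114 mm over their backs; the gripper's body (76 mm by 85 mm) begins 54 mm behind the grasp point. The pads swing forward as they close: fully open they stand 13 mm farther back than shut.
Start: joints at [-1.442, 0.313, 0.046, 1.304, 0, 1.431], TCP at [0.153, -0.554, 0.231] pointing down, gripper open.
Joint ranges: [-2.76, 2.76], [-0.86, 1.69], [-1.03, 1.26], [-2.2, 2.34], [-1.47, 1.5], [-3.14, 3.14]. Speed limits (rad/s): [2.57, 2.57, 3.14, 3.14, 3.14, 3.14].

### API

Orientations are given as a unit quaternion [w, x, y, z].
In Python, from workcell import env gives the robot as it stands.
- The arm moves only by the tool move_arm, never from a script. Its argument "targets" is a list of rows, each a list of 3 entries, a list of its own where there are three numbers: the shift along the tool's x, y, z in mm, then the turn, a rotation vector about the tool's x, y, z in units of 10 degrees (1.0 is 10 degrees), then the closure, from -1 (fully open) to 1 (shut). In form: [[[dx, dy, dz], [ax, ay, az], gripper], ...]. A call has 1 to 5 rows; each row is the pose to reach, as a shift and turn from the pose commanded when the call began, along the tool's axes at that moment; what a row does not reach only later rows make up. A row lasts 1/8 s, in which the tool goes at most 62.5 mm and 10.7 degrees, less where a joint would pass 70% of its speed; a pose out of reach is approached as far as the arm can. A call with a gripper value outside its range is refused whole. The fingers move at their own pace and stop on an object; "squeeze" is the grip in N (left out, the last holds). Time passes only in rows, so rows that repeat a pose let the fingers close. It gives the time, the measured TCP pose, the force, the opening and the grip force at its end, in the units of the state.
- env.get_state(): the state, without advancing time (a new reading comes with each control period).
- env.read_camera(name): name is "scene" or "top" or "wrist"; returns a dict with "pixels" (420x560x3 uint8, red, green, blue), "fovy" (degrees; the focal length in pixels is half the picture's height over the tangent of half this angle, whatever the lens; pixels are square), "cx", "cy" (the principal point, pixels), "extrinsics" (4x4, takes a point from world to camera coordinates); the wrist camera has in their place "mount" (4x4, takes a point from camera to tool coordinates, whose origin is the TCP and whose axes are the flange's). Camera axes: x right, y up, looking along -z (the intrinsics and any distortion apply to the point x, -y, -z); pixel columns grow to the right and rows downward; lengths in m; the calibration is good to about 2 mm. The wrist camera is an equidistant fisheye: a pixel r from the principal point sees the ray r / f radians off the axis. A picture is of the moment at which its call begins: read the wrist's pose just before it. There is no depth.
- env.hand_in(): hands the job in; it is judged then, once.
Trained networks look in a picture, given as the dict that the camera call returned (one of the last four; its "shot" number tells which), for a name from the list of things; names that differ only in an ending like _2 or _b are one class to them, and where a whole thing is asked for, a point or a joint stands for the part that bears it (a point fixed in the world has none). Each returns a list of dicts, best first, with "confidence" (0 to 1); they miss things now and then, are a little off and sometimes report something else, mostly with a low value. They report only what shows in the picture. A call takes as long as a camera call. They do not tell look-alikes from the thing itself.
- env.spot_in(thing, picture): "centre" ([x, y, z] in m, in world coordinates, good to about 4 mm: the middle of the surface that is visible of it).
- env.regions_of(thing, picture): "mask" (420x560 bool, what is visible of it).
- env.landmark_of(thing, picture): "centre" ([x, y, z] in m, in world coordinates, good to about 4 mm: a listed point, or the origin of a listed thing).
The state is a dict: "clock": time; "joint_pos": joint angles; "qvel": joint speeds; "tau": joint torques, N m; "tcp_pos": TCP position; "orientation": TCP orientation; "wrist_force": force on the tool from outside, world axes, zero at the start; "ft_torque": the same for the moment, N m; "finger_gap": finger opening in m; "grip_force": force on a finger pad.
Only numpy, scipy, OpenCV 4.12 (cv2) and the standard library are available. Lean on these libraries where they do the work, as an engineer would, in place of code of your own. Each camera call takes 0.05 s, during which the arm holds its last target. There are 200 camera calls.

## Working session

There is one attempt and no reset: what is moved stays moved. The work goes in short steps, Python scripts to look and compute and a tool call to move; the robot and the scene stay as the last step left them, time stands still between calls to the robot, and variables do not carry over. Pictures are saved under pics/ and viewed, at most 10 in all, crops included, and the job is handed in when it is done.

Besides the shell and the picture viewer there is one more tool, called as name(argument=value, ...), one argument or row to a line, values as JSON. move_arm: Moves the arm, as the interface text tells. Its arguments: {"type":"object","properties":{"targets":{"type":"array","items":{"type":"array"}},"squeeze":{"type":"number"}},"required":["targets"]}

```bash
mkdir -p pics; cat > h.py <<'E'
import numpy as np, cv2
from workcell import env
def save(p,n,crop=None,s=1):
    im=p["pixels"][:,:,::-1]
    if crop: r0,r1,c0,c1=crop; im=im[r0:r1,c0:c1]
    cv2.imwrite("pics/"+n,cv2.resize(im,None,fx=s,fy=s,interpolation=cv2.INTER_CUBIC))
def proj(p,X):
    f=p["pixels"].shape[0]/2/np.tan(np.radians(p["fovy"])/2)
    c=p["extrinsics"]@np.r_[X,1]
    return np.round([p["cx"]+f*c[0]/-c[2],p["cy"]-f*c[1]/-c[2]],1)
E
python3 - <<'E'
from h import *
ims=[]
for n in("top","scene"):
    p=env.read_camera(n); ims.append(p["pixels"]); save(p,n+".png",s=1.4)
    for t in "port lever_post pointer pin_red pin_blue pin_green pin_white switch_box start_button_top tape_measure wood_block tape_roll sample_jar_3".split():
        print(n,t,[(np.round(d["centre"],3).tolist(),round(d["confidence"],2),proj(p,d["centre"]).tolist()) for d in env.landmark_of(t,p)[:3]])
s=env.get_state();print(s["tcp_pos"],s["orientation"],s["clock"])
E
```

```text
top port [([0.78, 0.283, -0.0], 0.87, [207.9, 156.2])]
top lever_post [([0.736, 0.315, 0.121], 0.71, [193.0, 162.4]), ([0.47, 0.207, 0.116], 0.58, [226.0, 241.5])]
top pointer [([0.451, 0.21, 0.057], 0.83, [226.7, 247.1]), ([0.716, 0.328, 0.054], 0.59, [192.7, 171.5])]
top pin_red []
top pin_blue []
top pin_green []
top pin_white []
top switch_box [([0.457, -0.207, -0.0], 0.79, [344.5, 243.3])]
top start_button_top [([0.458, -0.201, 0.06], 0.63, [345.7, 243.2])]
top tape_measure [([0.714, -0.142, -0.002], 0.47, [324.7, 172.8])]
top wood_block [([0.485, 0.454, -0.002], 0.95, [160.5, 238.2])]
top tape_roll [([0.405, -0.367, 0.0], 0.88, [389.4, 257.1])]
top sample_jar_3 []
scene port [([0.785, 0.286, 0.003], 0.69, [179.0, 232.1]), ([0.485, 0.116, 0.015], 0.55, [282.6, 252.1])]
scene lever_post [([0.73, 0.32, 0.122], 0.8, [172.5, 209.9]), ([0.47, 0.211, 0.118], 0.64, [258.7, 236.5])]
scene pointer [([0.712, 0.33, 0.058], 0.9, [174.9, 232.4]), ([0.445, 0.213, 0.054], 0.85, [264.3, 261.4])]
scene pin_red [([0.49, 0.249, 0.014], 0.42, [243.8, 270.5])]
scene pin_blue [([0.542, 0.264, 0.01], 0.46, [228.5, 264.7])]
scene pin_green [([0.484, 0.116, 0.015], 0.53, [282.9, 252.2])]
scene pin_white [([0.447, 0.158, 0.012], 0.53, [280.0, 265.0]), ([0.456, -0.203, -0.0], 0.15, [362.8, 222.0])]
scene switch_box [([0.455, -0.201, 0.0], 0.56, [362.7, 222.2])]
scene start_button_top [([0.455, -0.205, 0.063], 0.58, [365.4, 205.1]), ([0.545, 0.262, 0.009], 0.54, [228.3, 264.1])]
scene tape_measure [([0.543, 0.263, 0.01], 0.51, [228.5, 264.3]), ([0.714, -0.141, -0.001], 0.5, [295.0, 198.7])]
scene wood_block [([0.492, 0.455, 0.0], 0.56, [175.0, 309.2]), ([0.455, -0.203, 0.064], 0.45, [365.1, 204.8])]
scene tape_roll []
scene sample_jar_3 [([0.726, 0.083, -0.0], 0.86, [242.6, 218.5]), ([0.452, -0.205, 0.066], 0.64, [366.2, 204.6])]
[ 0.15269775 -0.55440471  0.23134903] [8.23222991e-05 9.90984252e-01 1.33978379e-01 5.44552896e-06] 1.4
```

```bash
python3 - <<'E'
from h import *
a=env.read_camera("top");b=env.read_camera("scene")
save(a,"t.png",(190,300,150,290),4); save(b,"s.png",(190,330,150,310),4.2)
# fit port: pins fixed, scene estimates
pins=np.array([[.49,.249],[.542,.264],[.484,.116],[.447,.158]])
from scipy.optimize import least_squares
r=least_squares(lambda c:np.hypot(*(pins-c).T)-.082,[.52,.19]);c=r.x
print(c,r.fun,np.degrees(np.arctan2(*(pins-c).T[::-1])))
for q in([.47,.209],[.448,.2115]): print(np.hypot(*(q-c)),np.degrees(np.arctan2(*(np.array(q)-c)[::-1])))
E
```

```text
[0.52946675 0.18108884] [-0.00345352  0.0018531  -0.00260363  0.00363796] [ 120.16312669   81.40397414 -124.93559565 -164.35894263]
0.06569114745674468 154.85664174511405
0.08695786098315504 159.52963218117878
```

View pics/scene.png

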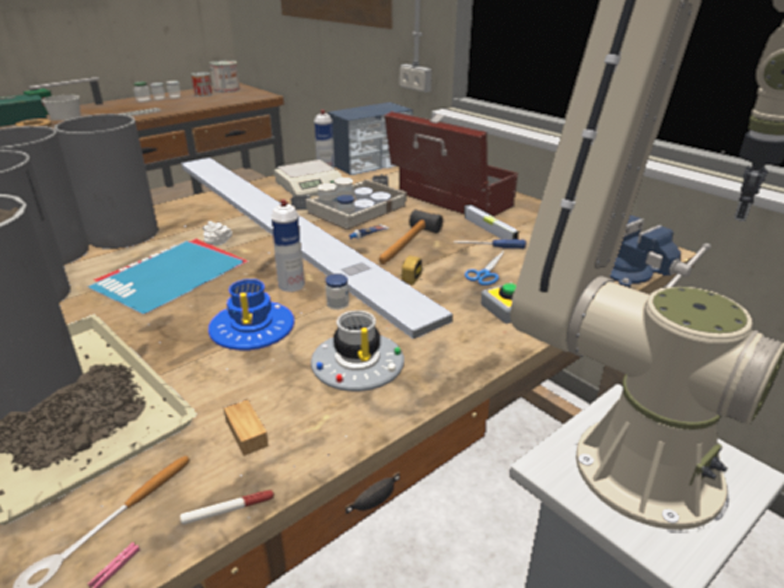

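View pics/s.png

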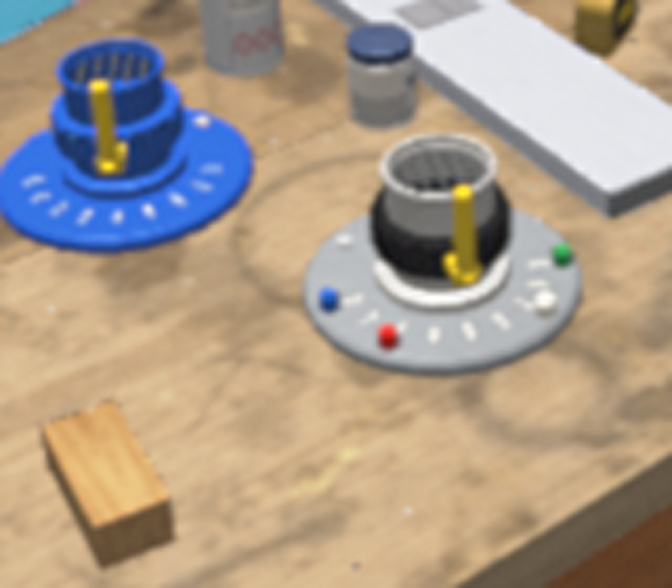

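View pics/t.png

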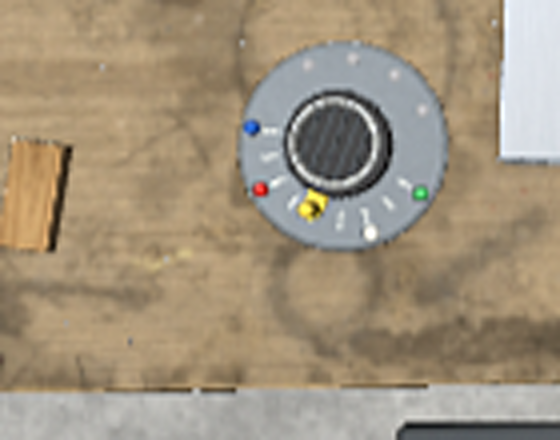

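The scene holds two ports: the grey one with the black collar (crop 440,260) and a blue look-alike (crop 125,140). The grey one matches the description. Clockwise from the world 81° direction its pins are blue, red (crop 388,337), an empty middle, white and green. The lever stands at the middle tick (collar at about 0), so red is at -40°.

Next I'll move above the post, turning the tool as it goes.

```bash
cat >> h.py <<'E'
from scipy.spatial.transform import Rotation as R
def rel(pos,yaw):
    """shift mm / turn units from measured pose to world pos with tool down, tool x at yaw deg"""
    s=env.get_state(); q=s["orientation"]; r=R.from_quat(np.r_[q[1:],q[0]])
    y=np.radians(yaw); t=R.from_matrix(np.array([[np.cos(y),np.sin(y),0],[np.sin(y),-np.cos(y),0],[0,0,-1]]))
    d=r.inv().apply(np.array(pos)-s["tcp_pos"])*1000; w=np.degrees((r.inv()*t).as_rotvec())/10
    print("yaw",np.degrees(np.arctan2(*r.as_matrix()[1::-1,0])).round(1),"rel",d.round(1),w.round(2))
E
python3 - <<'E'
from h import *
rel([.42,-.25,.23],66);rel([.45,0.0,.23],116); rel([.47,.2,.23],158)
E
```

```text
yaw 15.4 rel [ 338.5 -222.5    1.3] [ 0.    0.   -5.06]
yaw 15.4 rel [ 433.9 -455.5    1.3] [  0.     0.   -10.06]
yaw 15.4 rel [ 506.3 -643.1    1.2] [  0.     0.   -14.26]
```

move_arm(
  targets=[
    [[50,-33,0],[0,0,-1],-1],
    [[100,-66,0],[0,0,-2],-1],
    [[150,-99,0],[0,0,-3],-1],
    [[200,-132,0],[0,0,-4],-1],
    [[250,-165,0],[0,0,-5],-1],
  ],
)

```text
clock: 2.12
tcp_pos: [0.3509, -0.3275, 0.2315]
orientation: [0.0, 0.84, 0.542, 0.0]
wrist_force: [-0.2, -1.3, 0.3]
finger_gap: 0.0855
grip_force: 0.0
```

```bash
python3 - <<'E'
from h import *
rel([.45,0.0,.23],116); rel([.47,.2,.23],158);print(env.get_state()["clock"])
E
```

```text
yaw 65.7 rel [339.3 -44.4   1.4] [ 0.    0.   -5.03]
yaw 65.7 rel [ 529.8 -108.5    1.2] [ 0.    0.01 -9.23]
2.125
```

move_arm(
  targets=[
    [[60,-8,0],[0,0,-1],-1],
    [[120,-16,0],[0,0,-2],-1],
    [[180,-24,0],[0,0,-3],-1],
    [[240,-32,0],[0,0,-4],-1],
    [[300,-40,0],[0,0,-5],-1],
  ],
)

```text
clock: 2.75
tcp_pos: [0.4389, -0.0376, 0.2316]
orientation: [0.001, 0.532, 0.847, 0.0]
wrist_force: [0.9, -0.1, 0.1]
finger_gap: 0.0857
grip_force: 0.0
```

```bash
python3 - <<'E'
from h import *
rel([.45,.18,.23],158)
E
```

```text
yaw 115.7 rel [191.2 104.5   1.6] [ 0.    0.01 -4.23]
```

move_arm(
  targets=[
    [[48,26,0],[0,0,-1],-1],
    [[96,52,0],[0,0,-2],-1],
    [[144,78,0],[0,0,-3],-1],
    [[191,104,0],[0,0,-4.2],-1],
    [[191,104,0],[0,0,-4.2],-1],
  ],
)

```text
clock: 3.38
tcp_pos: [0.4502, 0.1809, 0.2312]
orientation: [0.0, 0.192, 0.981, 0.0]
wrist_force: [-0.6, -0.9, 0.3]
finger_gap: 0.0856
grip_force: 0.0
```

```bash
python3 - <<'E'
from h import *
p=env.read_camera("wrist"); save(p,"w1.png",s=1.4)
res={}
for t in "port lever_post pointer pin_red pin_blue pin_green pin_white".split():
    d=env.landmark_of(t,p)[:2]; print(t,[(np.round(x["centre"],4).tolist(),round(x["confidence"],2)) for x in d])
s=env.get_state();print(s["tcp_pos"],s["joint_pos"])
E
```

```text
port [([0.5275, 0.1858, -0.0001], 0.66)]
lever_post [([0.4687, 0.2068, 0.1172], 0.55), ([0.5426, 0.2676, 0.0133], 0.54)]
pointer [([0.4529, 0.2147, 0.05], 0.86)]
pin_red [([0.4875, 0.2567, 0.0119], 0.6)]
pin_blue [([0.5421, 0.2648, 0.0111], 0.48)]
pin_green [([0.4798, 0.1114, 0.0115], 0.48), ([0.4474, 0.1555, 0.013], 0.34)]
pin_white [([0.4456, 0.1535, 0.0148], 0.47)]
[0.45060854 0.17656584 0.23136673] [ 2.07469404e-01  1.37038040e-01 -1.79848159e-01  1.25380455e+00
 -1.29282608e-04  6.04366155e-01]
```

View pics/w1.png

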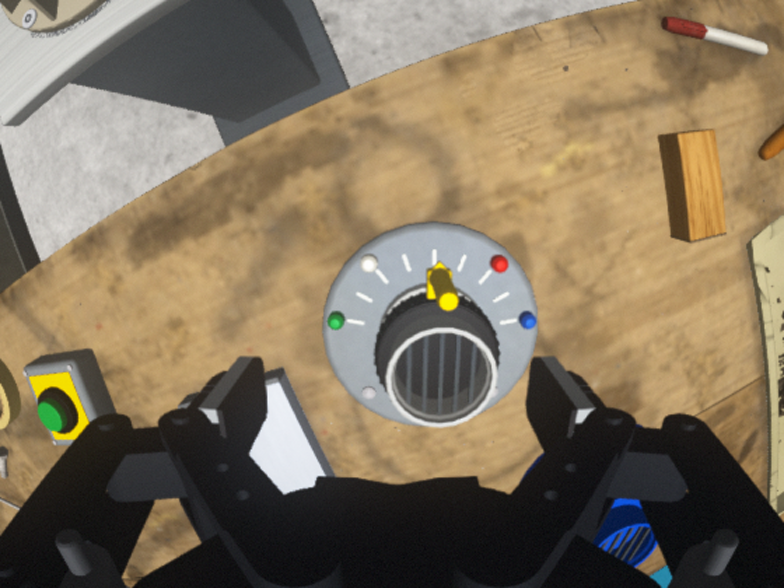

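```bash
python3 - <<'E'
from h import *
rel([.470,.207,.085],159)
E
```

```text
yaw 157.3 rel [ -6.1  35.6 146.4] [-0.    0.   -0.17]
```

move_arm(
  targets=[
    [[-6,36,20],[0,0,-0.2],-1],
    [[-6,36,65],[0,0,-0.2],-1],
    [[-6,36,110],[0,0,-0.2],-1],
    [[-6,36,146],[0,0,-0.2],-1],
    [[-6,36,146],[0,0,-0.2],-1],
  ],
)

```text
clock: 4.4
tcp_pos: [0.4674, 0.2072, 0.0828]
orientation: [-0.003, 0.18, 0.984, -0.001]
wrist_force: [0.1, -0.3, -0.1]
finger_gap: 0.0852
grip_force: 0.0
```

move_arm(
  targets=[
    [[0,0,0],[0,0,0],0.4],
    [[0,0,0],[0,0,0],0.9],
    [[0,0,0],[0,0,0],1],
    [[0,0,0],[0,0,0],1],
    [[0,0,0],[0,0,0],1],
  ],
  squeeze=20,
)

```text
clock: 5.03
tcp_pos: [0.4699, 0.2076, 0.0862]
orientation: [0.001, 0.179, 0.984, -0.001]
wrist_force: [-1.7, -3.9, 7.0]
finger_gap: 0.0132
grip_force: 21.3
```

```bash
python3 - <<'E'
from h import *
s=env.get_state();print(s)
c=np.array([.5275,.183])
for a in (149,139,129,119): 
    q=c+.0615*np.array([np.cos(np.radians(a)),np.sin(np.radians(a))]);rel([*q,.085],a)
E
```

```text
{'clock': 5.025, 'joint_pos': array([ 0.26113933,  0.28878498, -0.36049644,  0.92133542, -0.00242725,
        0.62107693]), 'qvel': array([-0.00209533, -0.00165423, -0.00056853, -0.00146131,  0.00135442,
        0.0003548 ]), 'tau': array([ 1.70349084e+00, -4.01563489e+01,  2.58244193e+01, -1.28333554e+00,
        1.10338781e+00,  5.58431508e-03]), 'tcp_pos': array([0.46985885, 0.20761919, 0.08622703]), 'orientation': array([ 5.99304797e-04,  1.78998853e-01,  9.83848530e-01, -1.05914072e-03]), 'wrist_force': array([-1.70978778, -3.89116112,  6.9590264 ]), 'ft_torque': array([-0.92381316,  0.39860538,  0.03481651]), 'grip_force': 21.310207997448742, 'finger_gap': 0.013186839349422615}
yaw 159.4 rel [-2.1  8.3  1.2] [-0.01  0.01  1.04]
yaw 159.4 rel [-5.  18.7  1.2] [-0.01  0.01  2.04]
yaw 159.4 rel [-9.6 28.4  1.2] [-0.01  0.01  3.04]
yaw 159.4 rel [-15.8  37.1   1.2] [-0.01  0.01  4.04]
```

move_arm(
  targets=[
    [[0,5,0],[0,0,0.5],1],
    [[-1,10.5,0],[0,0,1],1],
    [[-2,15.5,0],[0,0,1.5],1],
    [[-3.5,20.5,0],[0,0,2],1],
    [[-3.5,20.5,0],[0,0,2],1],
  ],
)

```text
clock: 5.65
tcp_pos: [0.4816, 0.2253, 0.0862]
orientation: [0.002, 0.348, 0.938, -0.001]
wrist_force: [1.6, -5.8, 4.6]
finger_gap: 0.0132
grip_force: 21.1
```

```bash
python3 - <<'E'
from h import *
c=np.array([.5275,.183])
s=env.get_state();print(s["wrist_force"],s["finger_gap"],s["tcp_pos"])
for a in (129,119): 
    q=c+.0615*np.array([np.cos(np.radians(a)),np.sin(np.radians(a))]);rel([*q,.085],a)
E
```

```text
[ 1.61032587 -5.79136468  4.62185325] 0.013204996725313337 [0.48158629 0.22525719 0.08619079]
yaw 139.3 rel [-1.9  8.9  1.2] [-0.    0.02  1.03]
yaw 139.3 rel [-4.7 19.2  1.2] [-0.    0.02  2.03]
```

move_arm(
  targets=[
    [[-0.5,5,0],[0,0,0.5],1],
    [[-1,10,0],[0,0,1],1],
    [[-2.5,15,0],[0,0,1.5],1],
    [[-4,20,0],[0,0,2],1],
    [[-4,20,0],[0,0,2],1],
  ],
)

```text
clock: 6.28
tcp_pos: [0.498, 0.2377, 0.0862]
orientation: [0.002, 0.505, 0.863, -0.001]
wrist_force: [1.3, -6.1, 3.5]
finger_gap: 0.0126
grip_force: 21.1
```

move_arm(
  targets=[
    [[0,0,0],[0,0,0],0.5],
    [[0,0,0],[0,0,0],0.2],
    [[0,0,0],[0,0,0],0],
    [[0,0,-60],[0,0,0],0],
    [[0,0,-120],[0,0,0],0],
  ],
)

```text
clock: 6.9
tcp_pos: [0.4954, 0.239, 0.2058]
orientation: [-0.001, 0.504, 0.863, -0.001]
wrist_force: [1.5, -0.1, -0.3]
finger_gap: 0.0428
grip_force: 0.0
```

```bash
python3 - <<'E'
from h import *
s=env.get_state();print(s["tcp_pos"],s["clock"])
p=env.read_camera("wrist"); save(p,"w2.png",s=1.4)
for t in "port lever_post pointer pin_red".split():
    print(t,[(np.round(x["centre"],4).tolist(),round(x["confidence"],2)) for x in env.landmark_of(t,p)[:2]])
E
```

```text
[0.49543891 0.23904399 0.20580516] 6.9
port [([0.5307, 0.1822, -0.0023], 0.78), ([0.7849, 0.2804, -0.0034], 0.76)]
lever_post [([0.7301, 0.3169, 0.1224], 0.88), ([0.4979, 0.2368, 0.1167], 0.78)]
pointer [([0.7125, 0.3324, 0.0512], 0.95), ([0.4892, 0.2568, 0.0548], 0.9)]
pin_red [([0.4866, 0.257, 0.0126], 0.7)]
```

View pics/w2.png

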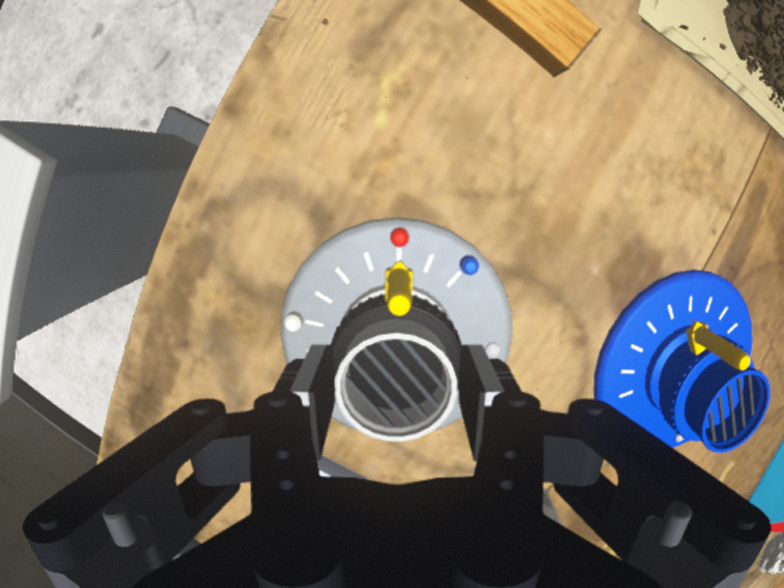

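The lever (398,270) points straight at the red pin (400,237). Now I'll go to the button.

```bash
python3 - <<'E'
from h import *
rel([.456,-.204,.16],119)
E
```

```text
yaw 119.4 rel [-366.4 -252.7   45.2] [0.   0.   0.04]
```

move_arm(
  targets=[
    [[-46,-32,0],[0,0,0],0.5],
    [[-92,-64,0],[0,0,0],1],
    [[-138,-96,0],[0,0,0],1],
    [[-184,-128,0],[0,0,0],1],
    [[-230,-160,0],[0,0,0],1],
  ],
)

```text
clock: 7.78
tcp_pos: [0.4682, -0.0411, 0.2034]
orientation: [-0.002, 0.504, 0.863, -0.0]
wrist_force: [0.7, -0.9, -0.5]
finger_gap: 0.0004
grip_force: 0.0
```

move_arm(
  targets=[
    [[-40,-28,0],[0,0,0],1],
    [[-80,-55,0],[0,0,0],1],
    [[-115,-78,0],[0,0,0],1],
    [[-115,-78,0],[0,0,0],1],
  ],
)

```text
clock: 8.28
tcp_pos: [0.4572, -0.1802, 0.2032]
orientation: [-0.002, 0.506, 0.862, -0.0]
wrist_force: [0.0, 0.1, -0.2]
finger_gap: 0.0
grip_force: 0.0
```

```bash
python3 - <<'E'
from h import *
p=env.read_camera("wrist"); save(p,"w3.png",s=1.4)
for t in "switch_box start_button_top".split():
    print(t,[(np.round(x["centre"],4).tolist(),round(x["confidence"],2)) for x in env.landmark_of(t,p)[:2]])
rel([.456,-.203,.075],119)
print(env.get_state()["finger_gap"])
E
```

```text
switch_box [([0.4558, -0.202, -0.0035], 0.8)]
start_button_top [([0.4567, -0.2038, 0.0657], 0.65)]
yaw 119.4 rel [-22.  -13.8 128.9] [-0.01 -0.02  0.04]
-0.00026975308166230503
```

move_arm(
  targets=[
    [[-22,-14,20],[0,0,0],1],
    [[-22,-14,65],[0,0,0],1],
    [[-22,-14,105],[0,0,0],1],
    [[-22,-14,129],[0,0,0],1],
    [[-22,-14,129],[0,0,0],1],
  ],
)

```text
clock: 9.05
tcp_pos: [0.4553, -0.2017, 0.0743]
orientation: [-0.003, 0.504, 0.864, 0.0]
wrist_force: [-0.2, 1.0, 0.7]
finger_gap: 0.0
grip_force: 0.0
```

move_arm(
  targets=[
    [[0,0,7],[0,0,0],1],
    [[0,0,12],[0,0,0],1],
    [[0,0,15],[0,0,0],1],
    [[0,0,17],[0,0,0],1],
    [[0,0,17],[0,0,0],1],
  ],
)

```text
clock: 9.68
tcp_pos: [0.4575, -0.2045, 0.0598]
orientation: [0.001, 0.505, 0.863, 0.0]
wrist_force: [1.3, 1.3, 2.5]
finger_gap: -0.0
grip_force: 1.7
```

move_arm(
  targets=[
    [[0,0,2],[0,0,0],1],
    [[0,0,4],[0,0,0],1],
    [[0,0,5],[0,0,0],1],
    [[0,0,5],[0,0,0],1],
  ],
)

```text
clock: 10.18
tcp_pos: [0.4577, -0.2045, 0.0572]
orientation: [0.001, 0.504, 0.863, 0.0]
wrist_force: [-5.2, 5.9, 25.6]
finger_gap: -0.0003
grip_force: 13.0
```

The button has bottomed out (z = 0.057, 26 N). Now I'll back off.

move_arm(
  targets=[
    [[0,0,-15],[0,0,0],1],
    [[0,0,-60],[0,0,0],1],
    [[0,0,-110],[0,0,0],1],
    [[0,0,-130],[0,0,0],1],
    [[0,0,-130],[0,0,0],1],
  ],
)

```text
clock: 10.8
tcp_pos: [0.4576, -0.2051, 0.1856]
orientation: [0.001, 0.505, 0.863, -0.0]
wrist_force: [-0.4, -0.3, -0.1]
finger_gap: -0.0001
grip_force: 0.0
```

```bash
python3 - <<'E'
from h import *
p=env.read_camera("scene")
for t in "pointer pin_red start_button_top".split():
    print(t,[(np.round(x["centre"],4).tolist(),round(x["confidence"],2)) for x in env.landmark_of(t,p)[:2]])
print(env.get_state()["wrist_force"],env.get_state()["tcp_pos"])
print(env.hand_in())
E
```

```text
pointer [([0.4863, 0.256, 0.0548], 0.93), ([0.7173, 0.3301, 0.0568], 0.92)]
pin_red [([0.488, 0.2502, 0.0143], 0.43)]
start_button_top [([0.7281, 0.0808, -0.0023], 0.55)]
[-0.28493692  0.28102773 -0.64964796] [ 0.45593842 -0.20382439  0.18253302]
the job is handed in; nothing more can be done
None
```

The collar's lever is set at the red pin, the start button was pressed fully down and let go, and the job is handed in; the hand-in gave no verdict, and my last picture did not confirm the button had come back up.

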